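# Seat a glass blank and probe its marked spot

### The arm

A 6-joint arm with a two-finger parallel gripper is mounted at the origin on a cart in front of the work surface, level with it; the furniture and walls round the work are solid. World frame = base frame: x ahead of the robot, y to its left, z up, the work surface at z = 0. Lengths are in m, angles in rad, forces in N, time in s.
With the tool pointing down it reaches from about 0.3 to 0.875 m from the base axis. Payload 6.4 kg.
Tool frame: the origin (TCP) lies between the finger pads; the fingertips stand 8 mm ahead of it and the grasp point (between the pads) lies 11 mm behind it (ctrl.finger_overhang is the distance from the TCP to the fingertips, in m); z points along the fingers, y is the line along which they close (so a half turn about z gives the same grasp; the last joint's range is limited). The gripper opens to 85 mm and grips with 20 to 120 N. Pads are 22 mm wide; open, the fingers measure 114 mm over their backs; the gripper's body (76 mm by 85 mm) begins 54 mm behind the grasp point. The pads swing forward as they close: fully open they stand 13 mm farther back than shut.
Start: joints at [1.045, 0.181, 1.607, -0, 1.354, -0.206], TCP at [0.181, 0.546, 0.199] pointing down, gripper open.
Joint ranges: [-2.99, 2.99], [-0.89, 2.07], [0.3, 2.58], [-1.14, 4.28], [0, 2.63], [-3.12, 3.12]. Speed limits (rad/s): [2.57, 2.57, 3.01, 3.14, 3.14, 3.14].

### API

Orientations are given as a unit quaternion [w, x, y, z].
In Python, from bench import ctrl, camera gives the robot as it stands.
- The arm moves only by the shell command python3 -m pendant 'ROWS' [OPENING]. ROWS is JSON, a list of rows, each a list of 6 numbers: the shift along the world's x, y, z normalised to -1 to 1, where 1 is 200 mm, then the turn, a rotation vector about the world's x, y, z normalised to -1 to 1, where 1 is pi/2 rad. In form: [[dx, dy, dz, rx, ry, rz], ...]. A call has exactly 10 rows; each row shifts and turns the commanded pose from where the row before left it; what a row does not reach is not made up. A row lasts 1/8 s, in which the tool goes at most 62.5 mm and 10.7 degrees, less where a joint would pass 70% of its speed; a pose out of reach is approached as far as the arm can. A call with a number of a shift or a turn outside -1 to 1 is refused whole. A call with a gripper value outside its range is refused whole. OPENING is the opening, from -1 (shut) to 1 (fully open), set as the call begins (- or left out, the last holds). The fingers move at their own pace and stop on an object; the grip force is fixed at half the most. Time passes only in rows, so rows that do not move let the fingers close, or fill a call up. It gives the time, the measured TCP pose, the force, the opening and the grip force at its end, in the units of the state.
- ctrl.get_obs(): the state, without advancing time (a new reading comes with each control period).
- camera(name): name is "scene" or "top" or "wrist"; returns a dict with "color" (420x560x3 uint8, blue, green, red), "fx", "fy", "cx", "cy" (pixels), "xyz" and "rotation" of the camera in the world; the wrist camera has in their place "hand_eye" (4x4, takes a point from camera to tool coordinates, whose origin is the TCP and whose axes are the flange's). Camera axes: x right, y down, z forward; pixel columns grow to the right and rows downward; lengths in m; the calibration is good to about 2 mm. A picture is of the moment at which its call begins: read the wrist's pose just before it. There is no depth.
- ctrl.hand_in(): hands the job in; it is judged then, once.
The state is a dict: "time_s": time; "q": joint angles; "dq": joint speeds; "joint_efforts": joint torques, N m; "eef_pos": TCP position; "eef_rot": TCP orientation; "wrist_force": force on the tool from outside, world axes, zero at the start; "torque": the same for the moment, N m; "opening": opening from 0.0 (shut) to 1.0 (fully open); "grasp_force": force on a finger pad.
Only numpy, scipy, OpenCV 4.12 (cv2) and the standard library are available. Lean on these libraries where they do the work, as an engineer would, in place of code of your own. Each camera call takes 0.05 s, during which the arm holds its last target. There are 200 camera calls.

### The job

Seat the round glass blank flat in the round recess of the metal nest plate, marked side up, and let go of it. Then take the blue spring probe out of its leaning stand and hold it upright with its tip on the black spot on the blank, pressing lightly so that the plunger is about half way in. The program ends while you are still holding it there; leave the square blank, the larger brass weight and the hand pad where they are.

Things in the scene. Friction and masses are not known exactly. Their poses are not given: they have to be found in the camera images.
- round_blank: round pale-green ground glass disc, 46 mm diameter, 22 mm thick, 90 g, lying flat on the bench; origin at the centre of its underside, z up. It has a 9 mm black spot on its top face, 8 mm off the centre along its own x
- spot (a point): centre of the black spot, on the top face of the round blank (8 mm from the disc's axis, 22 mm above its underside)
- square_blank: square pale-green ground glass blank 42x42x22 mm, also with a black spot; not needed, leave it alone; origin at the centre of its underside
- nest: fixed dark grey metal plate with small bright screws, 90 (x) by 170 (y) mm, 18 mm high, any yaw; origin at the centre of its underside. Round recess 49 mm across, centred 40 mm towards its -y; square recess 45 mm wide, 40 mm towards its +y; both 8 mm deep, 2 mm chamfer. A seated blank stands 14 mm proud (top 32 mm above the bench)
- round_seat (a point): centre of the floor of the round recess, 10 mm above the bench and 8 mm below the plate's top
- stand: fixed grey stand on a 94x62x10 mm dark foot, origin at the centre of the foot's underside: a 50 mm cube block whose socket (24 mm bore, open above) leans 0.35 rad (20 degrees) from vertical, top towards the stand's -x (roughly towards the robot); its upper face is centred 17 mm towards -x and 61 mm above the bench
- probe: loose spring probe, 132 g, in the leaning stand. z runs along its axis, tip to handle; origin on the axis at the underside of the steel flange (34 mm wide, 4 mm thick) that rests on the stand. Blue handle, 22 mm diameter, z = 4 to 58 mm, black cap to 64. Below: 20 mm nose to z = -26, then the 6 mm plunger, tip at z = -44 when out. Draw it out along its axis (44 mm is in the socket)
- probe_tip (a point): round end of the probe's plunger, 44 mm below the flange's underside along the axis when out
- plunger (a joint): how far the plunger is pushed into the probe: 0 fully out, 0.012 m fully in; spring 200 N/m with 0.6 N preload (about 1.8 N at the half-way 6 mm, 3 N fully in). The upper 6 mm of the bare plunger is banded red and just disappears into the nose at half way
- weight: the larger of two brass weights, 42 mm across, 38 mm high, leave alone; origin at the centre of its underside
- red_pad: black hand pad with a red sole, 55x90x22 mm, leave alone; origin at the centre of its underside
Not all that is in view belongs to the job. What is shaped like the round_blank but red is not meant.

How it is judged:
On the way, in this order (a step that is already met when the one before it is completed fails the run):
1. the round blank lies seated in the round recess, spot up, and is let go (distance between round_blank and round_seat below 0.004 m and angle between round_blank's own z axis and vertical below 0.08 rad and contact force between the fingers and round_blank below 0.05 N), for 0.2 s.
2. the probe is lifted out of its stand (contact force between probe and stand below 0.05 N and contact force between the fingers and probe above 1 N and distance between probe_tip and stand above 0.06 m), for 0.1 s.
At the end, for the whole second after the job is handed in: Blank within 4 mm of its seat, tilt under 0.08 rad, not gripped; fingers hold the probe still, upright within 0.14 rad, tip within 6 mm of the spot, plunger 2.5 to 9.5 mm in, pressing 0.5 to 4 N, clear of plate and stand; square blank, weight and pad moved under 30 mm (all of step 1 and distance between probe_tip and spot below 0.006 m and angle between probe's own z axis and vertical below 0.14 rad and value of joint plunger between 0.0025 and 0.0095 m and contact force between probe and round_blank between 0.5 and 4 N and contact force between the fingers and probe above 1 N and contact force between probe and nest below 0.05 N and contact force between probe and stand below 0.05 N and linear speed of probe below 0.02 m/s and distance of each of square_blank, weight, red_pad from where it was at the start of the episode below 0.03 m); the arm keeps its last pose, push and grip.
It fails at once if the probe presses hard on the blank (over 8 N) (contact force between probe and round_blank above 8 N).
It fails at once if the square blank, the weight or the hand pad is moved by 30 mm or more (distance of any of square_blank, weight, red_pad from where it was at the start of the episode above 0.03 m).
It also fails if it takes over 67 s, if anything falls off the work surface, if the arm or the gripper's body presses on something with over 40 N, if the wrist force passes 120 N, or if a joint passes its speed limit or range.

## Working session

There is one attempt and no reset: what is moved stays moved. The work goes in short steps, Python scripts to look and compute and a shell command to move; the robot and the scene stay as the last step left them, time stands still between calls to the robot, and variables do not carry over. Pictures are saved under pics/ and viewed, at most 10 in all, crops included, and the job is handed in when it is done.

```bash
mkdir -p pics; ls; python3 - <<'E'
from bench import ctrl,camera
import cv2,pickle
o=ctrl.get_obs(); print(o)
d={}
for n in("scene","top","wrist"):
    c=camera(n); cv2.imwrite(f"pics/{n}0.png",c["color"]); d[n]=c
    print(n,{k:v for k,v in c.items() if k!="color"})
pickle.dump((o,d),open("c0.pkl","wb"))
import numpy as np
cv2.imwrite("pics/top0b.png",cv2.resize(d["top"]["color"],(800,600),interpolation=cv2.INTER_CUBIC))
E
```

```text
pics
{'time_s': 0.0, 'q': array([ 1.04470824e+00,  1.81528173e-01,  1.60801131e+00,  1.78307830e-06,
        1.35380691e+00, -2.06315152e-01]), 'dq': array([-0.00177224, -0.00069178, -0.00018661,  0.00102078, -0.00115853,
        0.00076658]), 'joint_efforts': array([ 4.57511342e-04, -4.44861066e+01, -3.51344454e+01,  7.26764210e-05,
        8.99771199e-03,  2.21654324e-05]), 'eef_pos': array([0.18043003, 0.54531559, 0.19858985]), 'eef_rot': array([-3.14794520e-04,  1.59206251e-01,  9.87244955e-01, -8.18415726e-04]), 'wrist_force': array([ 0.15443987, -0.54995336, -0.00478359]), 'torque': array([0.03165609, 0.00710808, 0.02700342]), 'grasp_force': 0.0, 'opening': 0.9948758009818227}
scene {'fx': 404.0789869633023, 'fy': 404.0789869633023, 'cx': 278.2678430258236, 'cy': 210.38899373801385, 'xyz': array([ 0.12367206, -0.57856199,  0.70113778]), 'rotation': array([-0.39883507,  0.85243038, -0.30906232,  0.13701646])}
top {'fx': 505.28964702610807, 'fy': 505.28964702610807, 'cx': 281.33632812291256, 'cy': 213.3758270582153, 'xyz': array([0.38751588, 0.01680923, 1.25133779]), 'rotation': array([-0.04192071,  0.71379851, -0.69698773,  0.05424439])}
wrist {'fx': 316.11834821682334, 'fy': 316.11834821682334, 'cx': 275.78142376309904, 'cy': 211.09031349295222, 'hand_eye': array([[-2.41186889e-04, -9.49495068e-01, -3.13781862e-01,
         7.96600177e-02],
       [ 9.99999869e-01, -3.70563614e-04,  3.52670057e-04,
        -9.99520937e-04],
       [-4.51134621e-04, -3.13781736e-01,  9.49495033e-01,
        -1.75029816e-01],
       [ 0.00000000e+00,  0.00000000e+00,  0.00000000e+00,
         1.00000000e+00]])}
```

View pics/top0b.png

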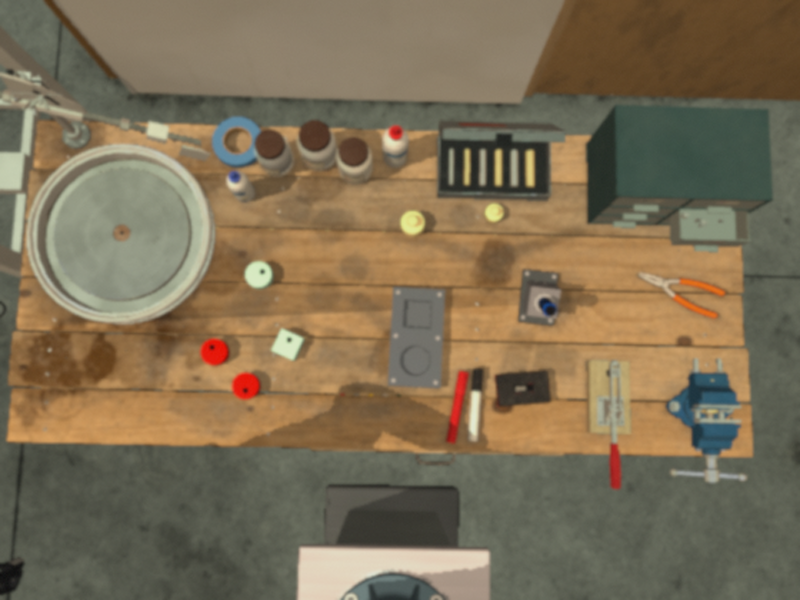

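View pics/scene0.png

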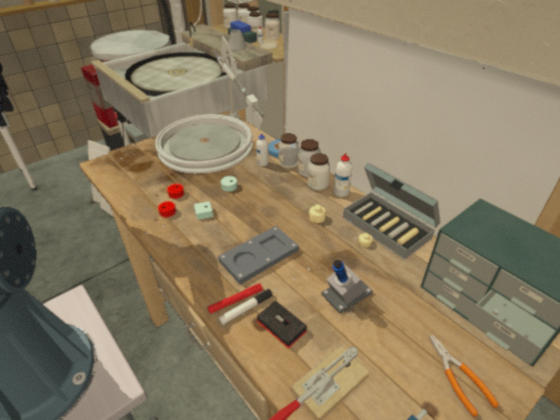

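Top view (800x600): the candidates for round blank are pale-green disc (258,274), red discs (214,351) and (246,386), and pale-green square (288,345). The pale-green round disc fits by colour and shape. The nest is at (417,337) with its round recess at (415,361) nearer the robot, and the stand with blue probe is at (541,300). Next: enlarged crops in one mosaic.

```bash
cat > h.py <<'E'
import numpy as np,cv2,pickle
from scipy.spatial.transform import Rotation as R
def rot(q): return R.from_quat([q[1],q[2],q[3],q[0]]).as_matrix()
def pose(c,o=None):
    if "hand_eye" in c:
        T=np.eye(4);T[:3,:3]=rot(o["eef_rot"]);T[:3,3]=o["eef_pos"];T=T@c["hand_eye"];return T[:3,:3],T[:3,3]
    return rot(c["rotation"]),c["xyz"]
def px2w(c,u,v,z,o=None):
    M,t=pose(c,o);d=M@np.array([(u-c["cx"])/c["fx"],(v-c["cy"])/c["fy"],1]);return t+d*(z-t[2])/d[2]
def w2px(c,p,o=None):
    M,t=pose(c,o);a=M.T@(np.array(p)-t);return c["fx"]*a[0]/a[2]+c["cx"],c["fy"]*a[1]/a[2]+c["cy"]
E
python3 - <<'E'
from h import *
o,d=pickle.load(open("c0.pkl","rb"));im=d["top"]["color"]
def crop(im,x,y,w,h,s): return cv2.resize(im[y:y+h,x:x+w],None,fx=s,fy=s,interpolation=cv2.INTER_CUBIC)
a=crop(im,140,170,80,60,5);b=crop(im,262,195,60,80,5);c=crop(im,350,180,60,60,5)
sc=crop(d["scene"]["color"],310,250,75,60,5)
M=np.zeros((600,775+0,3),np.uint8)
M[:300,:400]=a;M[0:300,400:700]=c;M[300:600,:300]=b[:300];M[300:600,300:675]=sc
cv2.imwrite("pics/m1.png",M)
E
```

```text
(no output)
```

View pics/m1.png

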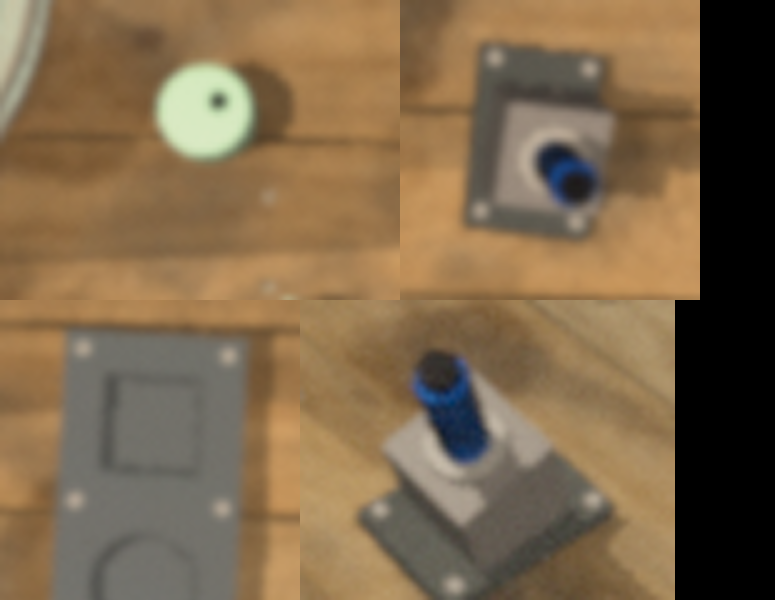

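The pale-green disc with the black spot is confirmed (disc centre at crop (205,110), spot at (218,100)). Nest screws and stand foot screws are visible, and the probe leans down-right in the top view.

```bash
python3 - <<'E'
from h import *
o,d=pickle.load(open("c0.pkl","rb"));c=d["top"]
P=lambda n,u,v,z:print(n,px2w(c,u,v,z).round(4))
P("blank",181,192,.022);P("spot",183.6,190,.022)
for u,v in((278.6,204.6),(307.6,206.2),(277,235),(306.4,236.6)):P("nest",u,v,.018)
P("recess",290.5,252.7,.018)
for u,v in((369,191.4),(388,193.6),(366,222),(385.4,224.4)):P("foot",u,v,.01)
P("cap",385,217,.11);P("flange",379,210,.064)
print(rot(o["eef_rot"]).round(3))
E
```

```text
blank [0.603  0.2453 0.022 ]
spot [0.6082 0.2392 0.022 ]
nest [0.5784 0.0044 0.018 ]
nest [ 0.5762 -0.0673  0.018 ]
nest [0.503  0.0066 0.018 ]
nest [ 0.5008 -0.0655  0.018 ]
recess [ 0.4605 -0.0274  0.018 ]
foot [ 0.6188 -0.2211  0.01  ]
foot [ 0.6145 -0.2688  0.01  ]
foot [ 0.5415 -0.2136  0.01  ]
foot [ 0.5367 -0.2619  0.01  ]
cap [ 0.5417 -0.2386  0.11  ]
flange [ 0.5643 -0.2346  0.064 ]
[[-0.949  0.314 -0.001]
 [ 0.314  0.949 -0.002]
 [ 0.    -0.002 -1.   ]]
```

```bash
python3 -m pendant '[[0.21,-0.15,-0.03,0,0,0],[0.21,-0.15,-0.03,0,0,0],[0.21,-0.15,-0.03,0,0,0],[0.21,-0.15,-0.03,0,0,0],[0.21,-0.15,-0.03,0,0,0],[0.21,-0.15,-0.03,0,0,0],[0.21,-0.15,-0.03,0,0,0],[0.21,-0.15,-0.03,0,0,0],[0.21,-0.15,-0.03,0,0,0],[0.21,-0.15,-0.03,0,0,0]]' 0.6
cat > look.py <<'E'
import sys
from h import *
from bench import ctrl,camera
def look(n,name="wrist"):
    o=ctrl.get_obs();c=camera(name);pickle.dump((o,c),open(n+".pkl","wb"))
    cv2.imwrite(f"pics/{n}.png",c["color"]);return o,c
if __name__=="__main__":
    o,c=look(sys.argv[1]);print(o["time_s"],o["eef_pos"].round(4),(R.from_matrix(rot(o["eef_rot"])).as_rotvec()).round(3))
E
python3 look.py w1
```

```text
time_s: 1.4
eef_pos: [0.6018, 0.2447, 0.1389]
eef_rot: [-0.0, 0.159, 0.987, -0.0]
wrist_force: [0.3, 0.7, 0.2]
opening: 0.801
grasp_force: 0.0
1.4 [0.6018 0.2447 0.1389] [-0.5   -3.101  0.   ]
```

View pics/w1.png

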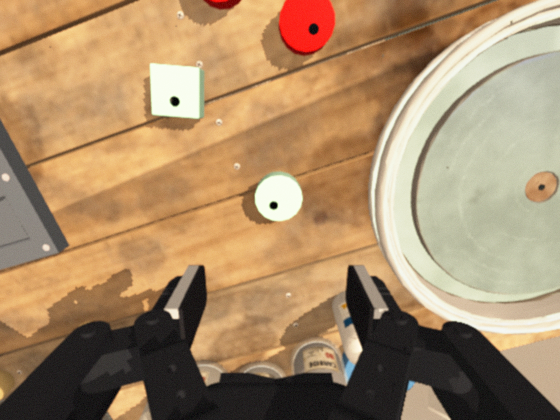

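The wrist view shows the round blank with top face centred at (278,198) and spot at (273,205), with the basin rim about 95 px to its right.

```bash
python3 - <<'E'
from h import *
o,c=pickle.load(open("w1.pkl","rb"))
for u,v in((278.5,198.5),(273,205)):print(px2w(c,u,v,.022,o).round(4))
print(px2w(c,373,190,.05,o).round(4))
E
```

```text
[0.6061 0.245  0.022 ]
[0.6107 0.2379 0.022 ]
[0.6168 0.3268 0.05  ]
```

```bash
python3 -m pendant '[[0.015,0,-0.1,0,0,0],[0,0,-0.1,0,0,0],[0,0,-0.1,0,0,0],[0,0,-0.1,0,0,0],[0,0,-0.1,0,0,0],[0,0,-0.08,0,0,0],[0,0,-0.04,0,0,0],[0,0,0,0,0,0],[0,0,0,0,0,0],[0,0,0,0,0,0]]'
python3 -m pendant '[[0,0,0,0,0,0],[0,0,0,0,0,0],[0,0,0,0,0,0],[0,0,0,0,0,0],[0,0,0,0,0,0],[0,0,0,0,0,0],[0,0,0,0,0,0],[0,0,0,0,0,0],[0,0,0,0,0,0],[0,0,0,0,0,0]]' -0.5
python3 look.py w2
```

```text
time_s: 2.7
eef_pos: [0.6045, 0.246, 0.0164]
eef_rot: [0.001, 0.159, 0.987, 0.0]
wrist_force: [-0.0, -0.7, -1.1]
opening: 0.803
grasp_force: 0.0
time_s: 3.95
eef_pos: [0.6038, 0.2459, 0.0155]
eef_rot: [-0.0, 0.159, 0.987, 0.0]
wrist_force: [-0.5, 0.7, 0.8]
opening: 0.252
grasp_force: 0.0
3.95 [0.6038 0.2459 0.0155] [-0.5   -3.102 -0.   ]
```

View pics/w2.png

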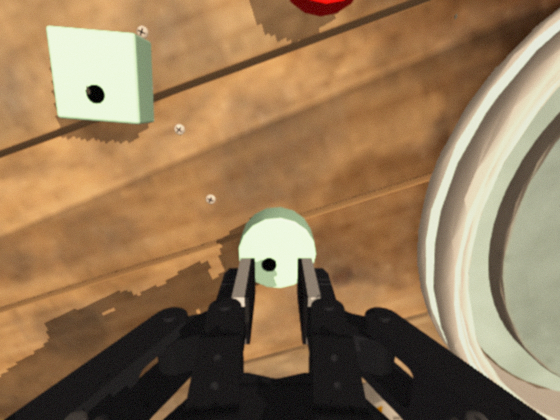

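Fingers closed over the top of the disc (top face centre near (277,250)) without pinching it; checking the geometry.

```bash
python3 - <<'E'
from h import *
from bench import ctrl
o,c=pickle.load(open("w2.pkl","rb"))
print(ctrl.finger_overhang)
for u,v in((277,250),(268.5,265)):print(px2w(c,u,v,.022,o).round(4))
M=rot(o["eef_rot"])
for z in(.022,.0155,.0075):print(z,[round(float(x),1) for x in w2px(c,[.6038,.2459,z],o)])
for s in(-1,1):
  for b in(-.02,-.01,0,.008):print(s,b,np.round(w2px(c,o["eef_pos"]+M@[0.011*0,s*.0107,b],o),1),np.round(w2px(c,o["eef_pos"]+M@[0.011,s*.0107,b],o),1))
E
```

```text
0.008
[0.6037 0.2456 0.022 ]
[0.6114 0.2378 0.022 ]
0.022 [277.5, 250.0]
0.0155 [277.4, 245.4]
0.0075 [277.3, 240.1]
-1 -0.02 [257.9 260.6] [257.5 242.1]
-1 -0.01 [258.8 252.6] [258.5 234.9]
-1 0 [259.6 245.3] [259.3 228.4]
-1 0.008 [260.3 240. ] [260.  223.7]
1 -0.02 [297.2 260.6] [297.6 242.1]
1 -0.01 [296.  252.6] [296.4 234.9]
1 0 [295.  245.3] [295.4 228.4]
1 0.008 [294.3 240. ] [294.6 223.6]
```

```bash
python3 -m pendant '[[0,0,0,0,0,0],[0,0,0,0,0,0],[0,0,0,0,0,0],[0,0,0,0,0,0],[0,0,0,0,0,0],[0,0,-0.01,0,0,0],[0,0,-0.01,0,0,0],[0,0,-0.01,0,0,0],[0,0,-0.01,0,0,0],[0,0,0,0,0,0]]' 0.6
python3 -m pendant '[[0,0,0,0,0,0],[0,0,0,0,0,0],[0,0,0,0,0,0],[0,0,0,0,0,0],[0,0,0,0,0,0],[0,0,0,0,0,0],[0,0,0,0,0,0],[0,0,0,0,0,0],[0,0,0,0,0,0],[0,0,0,0,0,0]]' -0.5
python3 look.py w3; python3 -c "
import cv2
cv2.imwrite('pics/w3c.png',cv2.resize(cv2.imread('pics/w3.png')[180:330,180:380],None,fx=4,fy=4))"
```

```text
time_s: 5.25
eef_pos: [0.6036, 0.2458, 0.0072]
eef_rot: [-0.0, 0.159, 0.987, -0.0]
wrist_force: [-0.2, -0.5, 0.4]
opening: 0.801
grasp_force: 0.0
time_s: 6.5
eef_pos: [0.6037, 0.2459, 0.0075]
eef_rot: [-0.0, 0.159, 0.987, -0.0]
wrist_force: [0.3, 0.3, 0.2]
opening: 0.252
grasp_force: 0.0
6.5 [0.6037 0.2459 0.0075] [-0.5   -3.101  0.   ]
```

View pics/w3c.png

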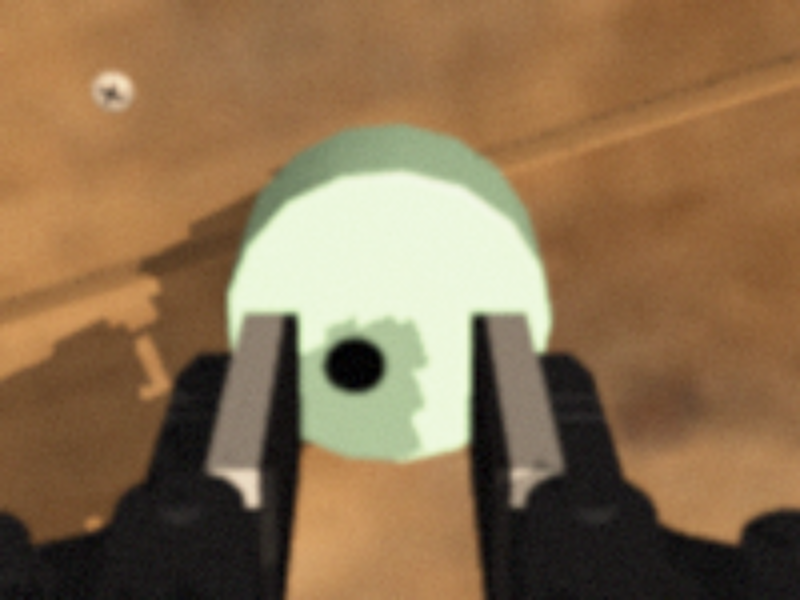

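```bash
python3 - <<'E'
from h import *
from look import look
o,c=look("s3","scene")
u,v=[int(x) for x in w2px(c,[.604,.246,.022])];print(u,v)
M=rot(o["eef_rot"])
for b in(-.06,-.04,-.02,0,.008):print(b,(np.array(w2px(c,o["eef_pos"]+M@[0,0,b]))-[u-60,v-70])*6)
cv2.imwrite("pics/s3c.png",cv2.resize(c["color"][v-70:v+30,u-60:u+60],None,fx=6,fy=6,interpolation=cv2.INTER_CUBIC))
E
```

```text
227 180
-0.06 [354.32936701 343.37654444]
-0.04 [358.41466319 378.75323981]
-0.02 [362.40882256 413.3407344 ]
0 [366.31486118 447.1651457 ]
0.008 [367.85325318 460.48687877]
```

View pics/s3c.png

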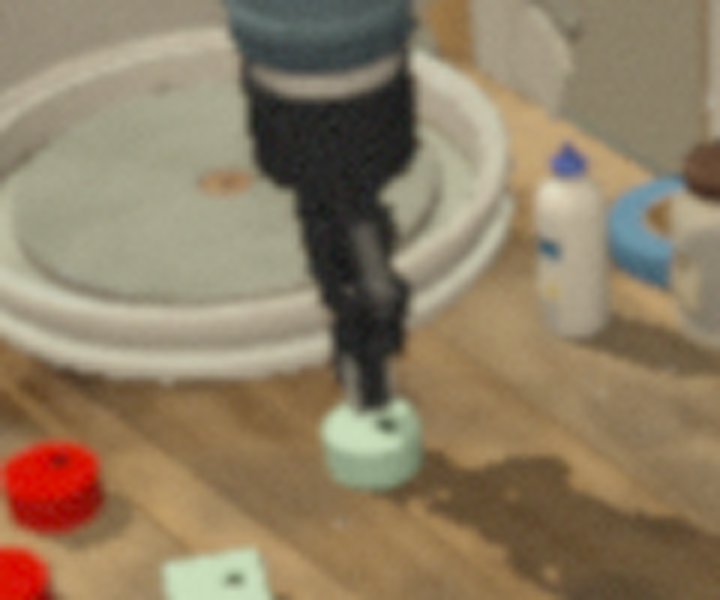

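The scene crop shows the fingertips ending well above the disc (tip row ~405, where the TCP would be row ~447). So the real tips sit about 35–40 mm behind the reported TCP; the gap width in the wrist views agrees. I'll use that offset and lower further.

```bash
python3 -m pendant '[[0,0,0,0,0,0],[0,0,0,0,0,0],[0,0,0,0,0,0],[0,0,0,0,0,0],[0,0,-0.035,0,0,0],[0,0,-0.035,0,0,0],[0,0,-0.035,0,0,0],[0,0,-0.035,0,0,0],[0,0,-0.03,0,0,0],[0,0,0,0,0,0]]' 0.6
python3 -m pendant '[[0,0,0,0,0,0],[0,0,0,0,0,0],[0,0,0,0,0,0],[0,0,0,0,0,0],[0,0,0,0,0,0],[0,0,0,0,0,0],[0,0,0,0,0,0],[0,0,0,0,0,0],[0,0,0,0,0,0],[0,0,0,0,0,0]]' -0.5
python3 look.py w4; python3 -c "
import cv2
cv2.imwrite('pics/w4c.png',cv2.resize(cv2.imread('pics/w4.png')[180:330,180:380],None,fx=4,fy=4))"
```

```text
time_s: 7.85
eef_pos: [0.6032, 0.2457, -0.0273]
eef_rot: [-0.001, 0.159, 0.987, -0.0]
wrist_force: [0.1, 0.1, 0.1]
opening: 0.8
grasp_force: 0.0
time_s: 9.1
eef_pos: [0.6045, 0.246, -0.0257]
eef_rot: [0.001, 0.159, 0.987, 0.0]
wrist_force: [-0.6, 1.0, 6.1]
opening: 0.513
grasp_force: 61.5
9.1 [ 0.6045  0.246  -0.0257] [5.0e-01 3.1e+00 1.0e-03]
```

```bash
python3 -m pendant '[[0,0,0,0,0,0],[0,0,0,0,0,0],[0,0,0,0,0,0],[0,0,0.03,0,0,0],[0,0,0,0,0,0],[0,0,0,0,0,0],[0,0,0,0,0,0],[0,0,0,0,0,0],[0,0,0,0,0,0],[0,0,0,0,0,0]]' 0.4
python3 -m pendant '[[0,0,0,0,0,0],[0,0,0,0,0,0],[0,0,0,0,0,0],[0,0,0,0,0,0],[0,0,0,0,0,0],[0,0,0,0,0,0],[0,0,0,0,0,0],[0,0,0,0,0,0],[0,0,0,0,0,0],[0,0,0,0,0,0]]' -0.5
python3 look.py w5; python3 -c "
import cv2
cv2.imwrite('pics/w5c.png',cv2.resize(cv2.imread('pics/w5.png')[180:330,180:380],None,fx=4,fy=4))"
```

```text
time_s: 10.4
eef_pos: [0.6037, 0.2459, -0.0206]
eef_rot: [-0.0, 0.159, 0.987, -0.0]
wrist_force: [-0.7, 0.4, 0.4]
opening: 0.696
grasp_force: 0.0
time_s: 11.65
eef_pos: [0.6042, 0.246, -0.02]
eef_rot: [0.0, 0.159, 0.987, 0.0]
wrist_force: [0.2, -0.2, 5.0]
opening: 0.502
grasp_force: 61.3
11.65 [ 0.6042  0.246  -0.02  ] [5.000e-01 3.101e+00 1.000e-03]
```

View pics/w5c.png

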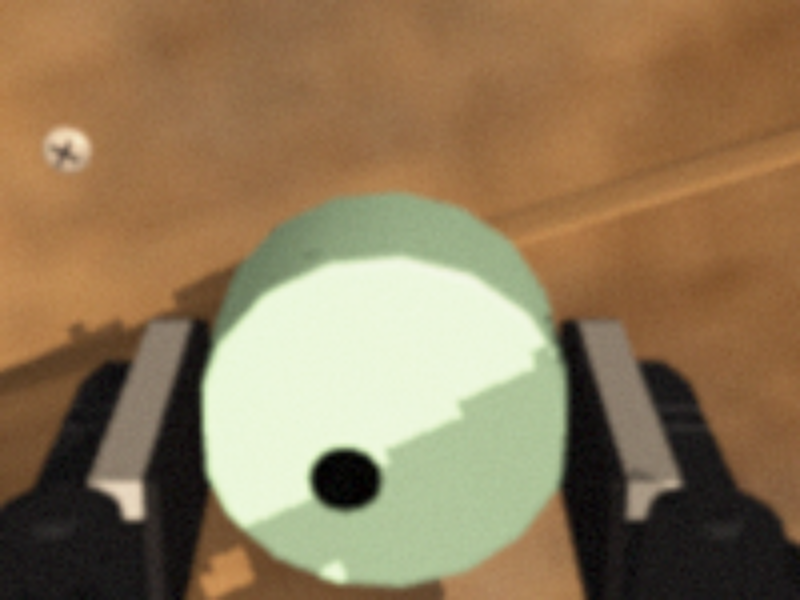

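The disc is firmly gripped (top centre (276.5,286), spot (266.3,299.5)) with fingertips about 6 mm above its underside. Next: carry it to the nest.

```bash
python3 - <<'E'
from h import *
o,c=pickle.load(open("w5.pkl","rb"))
for u,v in((276.5,286),(266.3,299.5)):
    p=px2w(c,u,v,.022,o);print(p.round(4),(rot(o["eef_rot"]).T@(p-o["eef_pos"])).round(4))
E
python3 -m pendant '[[0,0,0.15,0,0,0],[0,0,0.15,0,0,0],[-0.1,-0.19,0.05,0,0,0],[-0.1,-0.2,0,0,0,0],[-0.1,-0.2,0,0,0,0],[-0.1,-0.2,0,0,0,0],[-0.1,-0.2,0,0,0,0],[-0.1,-0.2,0,0,0,0],[-0.1,-0.18,0,0,0,0],[0,0,0,0,0,0]]'
python3 look.py w6
```

```text
[0.6061 0.2447 0.022 ] [-0.0023 -0.0006 -0.042 ]
[0.6117 0.2376 0.022 ] [-0.0098 -0.0056 -0.042 ]
time_s: 12.95
eef_pos: [0.4621, -0.0298, 0.0489]
eef_rot: [-0.001, 0.161, 0.987, -0.0]
wrist_force: [0.6, 0.3, -0.4]
opening: 0.507
grasp_force: 61.3
12.95 [ 0.4621 -0.0298  0.0489] [-0.505 -3.099  0.   ]
```

View pics/w6.png

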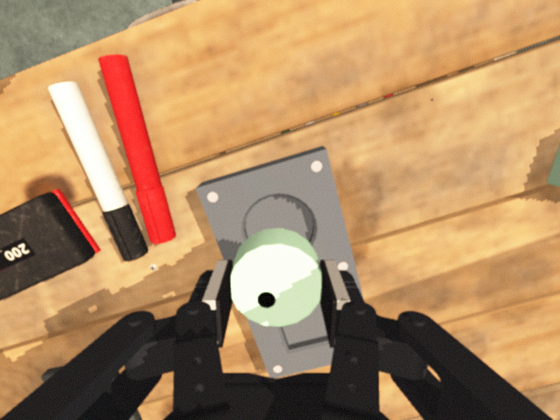

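The wrist view shows the disc held level. Nest screws are at (212,197), (316,167), (343,267), and the recess rim is visible at (243,225), (277,195), (315,222).

```bash
python3 - <<'E'
from h import *
o,c=pickle.load(open("w6.pkl","rb"))
M=rot(o["eef_rot"])
for u,v in((212,197),(316,167),(343,267),(278,369)):print(px2w(c,u,v,.018,o).round(4))
r=np.array([px2w(c,u,v,.018,o)[:2] for u,v in((243,225),(252,205),(277,195),(303,203),(315,222))])
from scipy.optimize import least_squares
print(least_squares(lambda p:np.hypot(*(r-p).T)-.0255,[.462,-.028]).x.round(4))
print("disc",(o["eef_pos"]+M@[-.0023,-.0006,-.042]).round(4))
print("disc px", px2w(c,276.5,276,o["eef_pos"][2]+.042,o).round(4))
E
```

```text
[ 0.4275 -0.0647  0.018 ]
[0.4303 0.0077 0.018 ]
[0.507  0.0058 0.018 ]
[ 0.5807 -0.0686  0.018 ]
[ 0.4645 -0.0292]
disc [ 0.4642 -0.0311  0.0909]
disc px [ 0.459  -0.0294  0.0909]
```

```bash
python3 -m pendant '[[0.003,0.009,0,0,0,0],[0,0,-0.05,0,0,0],[0,0,-0.05,0,0,0],[0,0,-0.05,0,0,0],[0,0,-0.05,0,0,0],[0,0,-0.025,0,0,0],[0,0,-0.02,0,0,0],[0,0,-0.015,0,0,0],[0,0,-0.01,0,0,0],[0,0,0,0,0,0]]'
```

```text
time_s: 14.25
eef_pos: [0.4638, -0.0264, -0.0035]
eef_rot: [-0.001, 0.159, 0.987, -0.0]
wrist_force: [-7.7, 0.0, 14.1]
opening: 0.504
grasp_force: 62.7
```

```bash
python3 -m pendant '[[-0.005,0,0,0,0,0],[-0.005,0,0,0,0,0],[0,0,0,0,0,0],[0,0,0,0,0,0],[0,0,0,0,0,0],[0,0,0,0,0,0],[0,0,0,0,0,0],[0,0,0,0,0,0],[0,0,0,0,0,0],[0,0,0,0,0,0]]'
```

```text
time_s: 15.5
eef_pos: [0.4639, -0.0266, -0.0032]
eef_rot: [0.001, 0.159, 0.987, -0.0]
wrist_force: [-1.8, 1.6, 7.0]
opening: 0.498
grasp_force: 61.9
```

```bash
python3 -m pendant '[[-0.003,0,0,0,0,0],[0,0,-0.005,0,0,0],[0,0,-0.005,0,0,0],[0,0,-0.005,0,0,0],[0,0,0,0,0,0],[0,0,0,0,0,0],[0,0,0,0,0,0],[0,0,0,0,0,0],[0,0,0,0,0,0],[0,0,0,0,0,0]]'
```

```text
time_s: 16.75
eef_pos: [0.4618, -0.0263, -0.0075]
eef_rot: [-0.0, 0.159, 0.987, -0.0]
wrist_force: [-0.2, 0.4, -2.3]
opening: 0.502
grasp_force: 61.4
```

It slid in (side force gone, underside ~12 mm). Releasing and lifting.

```bash
python3 -m pendant '[[0,0,0,0,0,0],[0,0,0,0,0,0],[0,0,0,0,0,0],[0,0,0,0,0,0],[0,0,0,0,0,0],[0,0,0.1,0,0,0],[0,0,0.15,0,0,0],[0,0,0.2,0,0,0],[0,0,0.2,0,0,0],[0,0,0.1,0,0,0]]' 0.6
python3 - <<'E'
from look import *
o,c=look("w7");M=rot(o["eef_rot"]);print(o["time_s"],o["eef_pos"].round(4))
u,v=[int(x) for x in w2px(c,[.4635,-.0285,.032],o)];print(u,v)
im=c["color"];hsv=cv2.cvtColor(im,cv2.COLOR_BGR2HSV)
m=np.zeros(im.shape[:2],np.uint8);m[v-45:v+45,u-45:u+45]=1
dark=((hsv[...,2]<45)&(m>0)).astype(np.uint8)
n,l,s,ce=cv2.connectedComponentsWithStats(dark)
for i in range(1,n):
    if s[i,4]>15:print("dark",s[i],ce[i].round(1),px2w(c,*ce[i],.032,o).round(4))
br=((im[...,1]>200)&(m>0)).astype(np.uint8)
n,l,s,ce=cv2.connectedComponentsWithStats(br)
for i in range(1,n):
    if s[i,4]>100:print("bright",s[i],ce[i].round(1),px2w(c,*ce[i],.032,o).round(4))
cv2.imwrite("pics/w7c.png",cv2.resize(im[v-75:v+75,u-100:u+100],None,fx=4,fy=4,interpolation=cv2.INTER_CUBIC));print("crop0",u-100,v-75)
E
```

```text
time_s: 18.0
eef_pos: [0.4629, -0.0267, 0.145]
eef_rot: [0.002, 0.159, 0.987, -0.0]
wrist_force: [0.2, 0.2, 0.8]
opening: 0.803
grasp_force: 0.0
18.0 [ 0.4629 -0.0267  0.145 ]
275 196
dark [268 201   6   6  28] [270.6 203.4] [ 0.4689 -0.0347  0.032 ]
bright [ 252  170   49   50 1795] [276.2 195. ] [ 0.4627 -0.0271  0.032 ]
crop0 175 121
```

View pics/w7c.png

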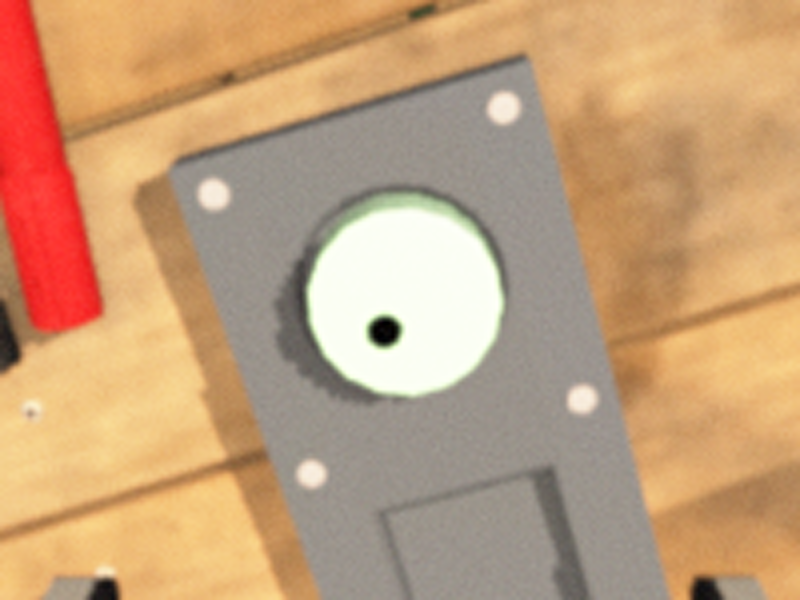

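The blank is seated concentrically in the round recess, spot up, at crop (384,331). That uses up my 10 pictures, so from here I measure with image code only. Next I move above the leaning probe with the tool tilted along its axis.

```bash
python3 -m pendant '[[0.07,-0.21,-0.01,-0.004,-0.044,0],[0.07,-0.21,-0.01,-0.004,-0.044,0],[0.07,-0.21,-0.01,-0.004,-0.044,0],[0.07,-0.21,-0.01,-0.004,-0.044,0],[0.08,-0.21,-0.02,-0.005,-0.046,0],[0,0,0,0,0,0],[0,0,0,0,0,0],[0,0,0,0,0,0],[0,0,0,0,0,0],[0,0,0,0,0,0]]' 0.6
python3 - <<'E'
from look import *
o,c=look("w8");M=rot(o["eef_rot"]);print(o["eef_pos"].round(4),M[:,2].round(3))
P=np.array([.561,-.2396,.061]);a=np.array([-.3415,.032,.939])
for s in(0,.004,.058,.064):print(s,np.round(w2px(c,P+a*s,o),1))
im=c["color"].astype(int);b=((im[...,0]>im[...,2]+35)&(im[...,0]>60)).astype(np.uint8)
n,l,s,ce=cv2.connectedComponentsWithStats(b)
for i in range(1,n):
    if s[i,4]>40:print("blue",s[i],ce[i].round(1))
dk=(im.max(2)<40).astype(np.uint8)
u,v=[int(x) for x in w2px(c,P+a*.05,o)];g=c["color"][v-50:v+50:3,u-50:u+50:3]
ch=lambda p:'B' if p[0]>p[2]+35 and p[0]>60 else '#' if p.max()<45 else 'o' if p[2]>p[0]+40 else '.' if p.min()>150 else '+' if p.min()>90 else '-'
print(u-50,v-50);print("\n".join("".join(ch(p.astype(int)) for p in r) for r in g))
E
```

```text
time_s: 19.3
eef_pos: [0.534, -0.2357, 0.1307]
eef_rot: [0.174, 0.156, 0.972, 0.011]
wrist_force: [0.5, 0.6, -0.4]
opening: 0.801
grasp_force: 0.0
[ 0.534  -0.2357  0.1307] [ 0.342 -0.032 -0.939]
0 [275.8 209.9]
0.004 [275.8 211.4]
0.058 [275.8 237.3]
0.064 [275.8 241. ]
blue [260 203  32  44 473] [276.7 225.2]
blue [517 302  39  21 254] [531.1 311.1]
225 182
ooooo-----------++o..oooo++ooooooo
ooooo------+++oo.ooooo..o.+ooooooo
ooooo--++..o..o.o.oooo.o.o+ooooooo
ooooooooo.o.oo.oo.oooo.o.o+ooooooo
oooooooooooooo...o.oooo.oo+ooooooo
ooooooo.oooo.+.......o..oo++oooooo
ooooooooo.o+o.........ooo..+oooooo
oooooooo...+...+B-B....oo.o+oooooo
ooooooo+.++.o.B---BB.....oo+oooooo
ooooooo++++..-----B-B.....o+oooooo
ooooooo++++.+#----BB-+..ooo.+ooooo
oooooooo+++.+#--B-B---..o...+ooooo
oooooooo+++o+---B-B--#..ooo.+ooooo
oooooooo+++.+-#-BBB---..o..o+ooooo
ooooooooo+++-#-BBBBBB-oo.ooooooooo
ooooooooo+++#BBBBBBBBB+ooo..oooooo
ooooooooo.oo-BBB##BBBB+.oooooooooo
ooooooooooo.BB######BB-ooooooooooo
ooooooooooooB-#######BBooooooooooo
ooooooooooo.B########BBooooooooooo
oooooooooo..B########BBooooooooooo
oooooooooooo+########B.ooooooooooo
ooooooooooooo-#######+oooooooooooo
oooooooooooooo######-ooooooooooooo
oooooooooooooooo###ooooooooooooooo
oooooooooooooooooooooooooooooooooo
oooooooooooooooooooooooooooooooooo
oooooooooooooooooooooooooooooooooo
oooooooooooooooooooooooooooooooooo
oooooooooooooooooooooooooooooooooo
oooooooooooooooooooooooooooooooooo
oooooooooooooooooooooooooooooooooo
oooooooooooooooooooooooooooooooooo
oooooooooooooooooooooooooooooooooo
```

Cap (black) centre found at about (275.5,242) against a predicted (275.8,241), so the probe model is right. Sliding down the axis and gripping.

```bash
python3 -m pendant '[[0.02,-0.003,-0.053,0,0,0],[0.02,-0.003,-0.053,0,0,0],[0.02,-0.003,-0.053,0,0,0],[0.02,-0.003,-0.053,0,0,0],[0.02,-0.003,-0.053,0,0,0],[0.02,-0.003,-0.052,0,0,0],[0.02,-0.002,-0.05,0,0,0],[0,0,0,0,0,0],[0,0,0,0,0,0],[0,0,0,0,0,0]]'
python3 -m pendant '[[0,0,0,0,0,0],[0,0,0,0,0,0],[0,0,0,0,0,0],[0,0,0,0,0,0],[0,0,0,0,0,0],[0,0,0,0,0,0],[0,0,0,0,0,0],[0,0,0,0,0,0],[0,0,0,0,0,0],[0,0,0,0,0,0]]' -1
```

```text
time_s: 20.6
eef_pos: [0.562, -0.2406, 0.0576]
eef_rot: [0.174, 0.157, 0.972, 0.011]
wrist_force: [1.0, 0.3, 0.8]
opening: 0.798
grasp_force: 0.0
time_s: 21.85
eef_pos: [0.5618, -0.2404, 0.0573]
eef_rot: [0.174, 0.157, 0.972, 0.011]
wrist_force: [-4.2, 1.6, 5.1]
opening: 0.237
grasp_force: 58.6
```

```bash
python3 -m pendant '[[-0.017,0.0016,0.047,0,0,0],[-0.017,0.0016,0.047,0,0,0],[-0.017,0.0016,0.047,0,0,0],[-0.017,0.0016,0.047,0,0,0],[-0.017,0.0016,0.047,0,0,0],[-0.017,0.0016,0.047,0,0,0],[-0.017,0.0016,0.047,0,0,0],[-0.017,0.0016,0.047,0,0,0],[-0.017,0.0016,0.047,0,0,0],[-0.017,0.0016,0.047,0,0,0]]'
```

```text
time_s: 23.1
eef_pos: [0.5275, -0.2371, 0.1517]
eef_rot: [0.174, 0.157, 0.972, 0.011]
wrist_force: [0.1, 0.6, -1.9]
opening: 0.236
grasp_force: 58.8
```

```bash
python3 -m pendant '[[-0.059,0.2,0,0.004,0.044,0],[-0.059,0.2,0,0.004,0.044,0],[-0.059,0.2,0,0.004,0.044,0],[-0.059,0.2,0,0.004,0.044,0],[-0.059,0.213,0,0.005,0.046,0],[0,0,-0.05,0,0,0],[0,0,-0.05,0,0,0],[0,0,-0.05,0,0,0],[0,0,-0.05,0,0,0],[0,0,0,0,0,0]]'
python3 - <<'E'
from look import *
o,c=look("w9");M=rot(o["eef_rot"]);print(o["eef_pos"].round(4),M.round(3))
for s in(-.068,-.06,-.004,0,.022,.04):print(s,np.round(w2px(c,o["eef_pos"]+M[:,2]*s,o),1))
print("spot",w2px(c,[.4685,-.0345,.032],o))
ch=lambda p:'B' if p[0]>p[2]+35 and p[0]>60 else '#' if p.max()<45 else 'o' if p[2]>p[0]+40 else 'g' if p[1]>p[2]+8 and p[1]>120 else '.' if p.min()>150 else '+' if p.min()>90 else '-'
print("\n".join("%3d "%v+"".join(ch(c["color"][v,u].astype(int)) for u in range(215,345,2)) for v in range(150,330,3)))
o,c=look("s9","scene");t=o["eef_pos"]+M[:,2]*.04
print("tip",w2px(c,t),"flange",w2px(c,o["eef_pos"]-.0*M[:,2]),"spot",w2px(c,[.4685,-.0345,.032]))
u0,v0=[int(x) for x in w2px(c,t)]
print(u0-30);print("\n".join("%3d "%v+"".join(ch(c["color"][v,u].astype(int)) for u in range(u0-30,u0+30)) for v in range(v0-40,v0+30)))
E
```

```text
time_s: 24.35
eef_pos: [0.4679, -0.0348, 0.1099]
eef_rot: [-0.001, 0.16, 0.987, 0.0]
wrist_force: [-0.5, -0.5, -1.6]
opening: 0.238
grasp_force: 59.1
[ 0.4679 -0.0348  0.1099] [[-0.949  0.315 -0.002]
 [ 0.315  0.949  0.001]
 [ 0.002  0.    -1.   ]]
-0.068 [278.2 316.1]
-0.06 [278.1 304.2]
-0.004 [277.4 248.2]
0 [277.3 245.3]
0.022 [277.2 231.7]
0.04 [277.1 222.4]
spot (np.float64(277.4897904191083), np.float64(207.3922882512261))
150 oooooooooooooooooo+++++++.+.+......+..+............+..+oooooooooo
153 ooooooooooooo+++++..++.+++..+..+......++++.....++.....+oooooooooo
156 oooooooo+++++++.++++++.+++..+.++++.+.++...++...+.....+.oooooooooo
159 ooo+++++.++..++.+....++++++.+++.+..+...+.+.............+ooooooooo
162 o++..++.+++.+.++.++.+++++..++.+++++++++...++............ooooooooo
165 o+.++....++.++++++++.+.++++..+++++.++++.++++++.....+....ooooooooo
168 oo++......+++.++.+++++++++++++++++++++++++++++.+.........oooooooo
171 ooo++.....+.++++++.++.+++++++ggggggggggg+++++.+.+......+.oooooooo
174 ooo+++...+.++.+.++.+++++++gggggg......ggggg++++......+...+ooooooo
177 oooo++.+.++++++.+++++++++ggg....
[... 7596 characters left out ...]
+++++++++gggggggggggggggggggg+--+++++++++++++++---
262 ooooo---+++++++++++gggggggggggggggggggg---+++++++++++++-----
263 oooooo---+++++++++++gggggggggggggggggg----+++++++++++-------
264 ooooooo---+++++++++++gggggggggggggggg+--++++++++++++--------
265 oooooooo---++++++++++++ggggggggggggg+---++++++++++---------o
266 oooooooo+---++++++++++++ggggggggggg+++++++++++++---------ooo
267 ooooooooo---+++++++++++++++++++++++++++++++++++--------ooooo
268 oooooooooo---++++++++++++++++++++++++++++++++--------ooooooo
269 ooooooooooo---+++++++++++++++++++++++++++++---------oooooooo
270 oooooooooooo---++++++++++++++++++++++++++---------oooooooooo
271 ooooooooooooo---+++++++++++++++++++++++---------oooooooooooo
```

Code-level look: the spot reads (278,207.5) in the wrist view and (247,254) in the scene view, both as predicted. The probe's flange and nose also match within about 1 px. Lowering to just above the spot.

```bash
python3 -m pendant '[[0,0,-0.03,0,0,0],[0,0,-0.03,0,0,0],[0,0,-0.03,0,0,0],[0,0,-0.03,0,0,0],[0,0,-0.02,0,0,0],[0,0,-0.01,0,0,0],[0,0,-0.01,0,0,0],[0,0,0,0,0,0],[0,0,0,0,0,0],[0,0,0,0,0,0]]'
cat > m.py <<'E'
from look import *
fs=[];ps=[];ims=[]
for i in range(12):
    o,c=look("s10","scene");fs.append(o["wrist_force"]);ps.append(o["eef_pos"]);ims.append(c["color"].astype(float))
p=np.mean(ps,0);print("F",np.mean(fs,0).round(2),np.std(fs,0).round(2),"p",p.round(4))
im=np.mean(ims,0);d=np.array([0,0,-1])
for n,s in(("flangeunder",-.004),("nose",.022),("tip",.04)):print(n,np.round(w2px(c,p+d*s),1))
print("spot",np.round(w2px(c,[.4685,-.0345,.032]),1))
u0,v0=[int(x) for x in w2px(c,[.4685,-.0345,.032])]
print(u0-9);[print(v," ".join("%3d,%3d,%3d"%tuple(im[v,u]) for u in range(u0-5,u0+6))) for v in range(v0-16,v0+5)]
o,c=look("w10");M=rot(o["eef_rot"])
for x,s in((.017,-.004),(.017,-.008),(-.011,-.068),(0,-.068),(0.011,-.068)):print("wrist",x,s,np.round(w2px(c,o["eef_pos"]+M@[x,0,s],o),1))
print([int(c["color"][v,277].min()) for v in range(200,250)])
E
python3 m.py
```

```text
time_s: 25.7
eef_pos: [0.4689, -0.0346, 0.0792]
eef_rot: [0.0, 0.159, 0.987, 0.0]
wrist_force: [0.2, -0.0, -1.3]
opening: 0.238
grasp_force: 59.1
F [ 0.03  0.16 -1.07] [0.43 0.63 0.58] p [ 0.4688 -0.0345  0.0791]
flangeunder [245.5 238.3]
nose [246.3 246.7]
tip [246.8 252.3]
spot [246.9 254.6]
237
238 157,167,175 145,138,139 126, 96, 83 115, 72, 46 111, 65, 31 110, 63, 28 112, 65, 29 116, 67, 34 116, 76, 53 114, 94, 86 116,119,122
239 159,173,183 156,162,169 146,135,134 135,108, 97 128, 90, 68 126, 82, 54 124, 82, 58 123, 87, 70 121, 99, 92 119,115,117 120,129,136
240 155,172,183 159,173,184 156,164,172 149,149,153 138,127,126 130,112,107 125,111,106 121,116,116 120,123,129 118,129,136 118,131,140
241 139,158,170 150,167,178 155,170,180 154,168,177 147,159,167 135,145,153 129,139,146 122,133,141 118,131,141 113,127,137 110,123,131
242 110,133,150 124,142,153 136,151,161 142,158,169 145,161,171 140,156,167 135,150,159 122,136,146 114,128,136 104,116,125 100,110,117
243  97,120,137 105,121,131 113,127,135 120,134,143 124,138,148 125,139,148 121,136,145 114,128,137 105,118,126  95,107,1
[... 1746 characters left out ...]
 182,216,196 178,211,192 159,192,173
257 190,223,204 189,223,204 189,223,203 188,222,202 187,221,201 184,218,198 184,219,199 187,221,201 188,222,202 184,217,198 170,203,184
258 189,223,203 189,223,203 188,223,203 189,223,203 189,222,203 189,223,203 188,222,202 187,222,202 185,219,200 179,213,193 164,197,177
wrist 0.017 -0.004 [277.4 221.2]
wrist 0.017 -0.008 [277.4 223.7]
wrist -0.011 -0.068 [278.1 338.7]
wrist 0 -0.068 [278.2 316.1]
wrist 0.011 -0.068 [278.3 292.2]
[248, 248, 249, 249, 248, 249, 248, 249, 248, 248, 248, 249, 248, 235, 149, 49, 0, 10, 6, 5, 10, 14, 47, 103, 129, 134, 130, 147, 190, 218, 228, 225, 224, 222, 226, 221, 227, 220, 206, 116, 31, 19, 23, 26, 28, 26, 23, 28, 34, 25]
```

Plunger seen at u≈247.5 ending at row ≈252.3, spot at (247,254): about 7 mm of height left and ~1.5 mm in x to trim. Pressing about 6 mm in.

```bash
python3 -m pendant '[[-0.007,0,0,0,0,0],[0,0,-0.015,0,0,0],[0,0,-0.01,0,0,0],[0,0,-0.01,0,0,0],[0,0,-0.01,0,0,0],[0,0,-0.01,0,0,0],[0,0,-0.01,0,0,0],[0,0,0,0,0,0],[0,0,0,0,0,0],[0,0,0,0,0,0]]'
python3 m.py
```

```text
time_s: 27.6
eef_pos: [0.4674, -0.0345, 0.0662]
eef_rot: [0.0, 0.159, 0.987, 0.0]
wrist_force: [-0.1, 0.8, 0.4]
opening: 0.241
grasp_force: 59.1
F [-0.12  0.64  0.48] [0.5  0.4  0.38] p [ 0.4674 -0.0345  0.0661]
flangeunder [245.4 242.8]
nose [246.2 251.1]
tip [246.7 256.6]
spot [246.9 254.6]
237
238 100,115,130 101,101,103 111,118,121 100,112,117  75, 79, 82  67, 62, 59  70, 64, 59  72, 68, 66  84, 77, 74  98, 96, 95 118,129,136
239 114,121,129 100, 90, 86 106,102,100 104,107,108  96, 92, 91  96, 81, 72  92, 73, 60  85, 63, 51  84, 63, 52  88, 81, 78 115,123,129
240 122,130,137  94, 82, 78  91, 69, 57  96, 73, 63 102, 72, 57 101, 67, 48  94, 61, 39  85, 52, 30  79, 49, 30  84, 68, 61 106,107,110
241 141,148,155 110, 95, 91  94, 58, 34  96, 56, 29  98, 57, 26  98, 56, 26  97, 56, 24  96, 55, 23  87, 54, 33  91, 71, 63 108,106,109
242 152,159,166 132,113,110 111, 73, 52 100, 58, 30  96, 54, 24  97, 55, 27  98, 56, 24 100, 56, 25 101, 66, 47 108, 90, 84 116,118,122
243 157,167,176 148,143,144 136,110,101 127, 84, 61 124, 73, 40 123, 72, 34 121, 71, 37 120, 76, 50 118, 90, 77 118,110,11
[... 1753 characters left out ...]
,169 146,177,158 142,174,155
257 189,223,203 190,223,204 189,223,203 189,223,203 187,221,202 186,219,199 185,219,199 183,218,198 173,206,187 151,184,164 141,172,154
258 189,224,203 190,224,204 190,224,204 189,223,203 189,223,204 189,223,203 189,223,203 186,220,201 176,210,191 153,186,167 137,168,150
wrist 0.017 -0.004 [277.4 221.2]
wrist 0.017 -0.008 [277.4 223.7]
wrist -0.011 -0.068 [278.1 338.7]
wrist 0 -0.068 [278.2 316.1]
wrist 0.011 -0.068 [278.3 292.2]
[248, 249, 249, 249, 249, 249, 248, 248, 249, 249, 249, 248, 249, 248, 249, 249, 248, 249, 249, 249, 249, 228, 115, 17, 13, 58, 108, 145, 191, 218, 226, 225, 226, 222, 223, 226, 223, 225, 209, 116, 31, 26, 18, 30, 33, 26, 22, 31, 26, 28]
```

Force rose by about 1.6 N (≈5 mm of plunger travel), the red band is essentially gone, and the plunger foot sits on the spot at (247,254). Handing in.

```bash
python3 -c "
from bench import ctrl
print(ctrl.hand_in())"
```

```text
the job is handed in; nothing more can be done
None
```

I handed the job in at about 28 s: the round blank is seated spot-up in the round recess, and the probe is held upright on the spot with the plunger an estimated 5 mm in (about 1.6 N); `hand_in()` returned no verdict.

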